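# Point out the open reagent bottle and its cap

## Task

A colleague watching the lab bench has to be shown which reagent bottle was left open: press the intercom's call button fully down and let it come back up, then point from above at the mouth of the bottle without a cap, with the fingertips one to five centimetres over its centre, and stay there for two seconds or more. Then point in the same way, for as long, at the loose cap that fits this bottle (the larger of the two lying on the bench) and finish there, still pointing and touching nothing. Do not touch the bottles, the caps or the tube rack, and do not point at or pass low over any other bottle or cap.

Things in the scene. Friction and masses are not known exactly. Their poses are not given: they have to be found in the camera images.
- open_bottle: white plastic reagent bottle, round body 56 mm across and 78 mm tall, shoulder, then an open threaded neck 38 mm across (wall 3 mm, dark inside); 115 mm tall in all, no cap, loose. Origin: centre of its underside, z up. It stands in a row across the bench with the two capped bottles, in any order.
- open_mouth (a point): centre of the open bottle's mouth, at the rim's height, 115 mm above the bench
- capped_bottle_a: white plastic reagent bottle, round body 56 mm across and 78 mm tall, shoulder, then a ribbed white screw cap 44 mm across; 120 mm tall in all, loose. Origin: centre of its underside. To be left alone.
- capped_bottle_b: same as capped_bottle_a. To be left alone.
- capped_bottle_a_top (a point): centre of the top of the cap of capped_bottle_a
- capped_bottle_b_top (a point): centre of the top of the cap of capped_bottle_b
- large_cap: loose ribbed white screw cap lying flat on the bench, closed side up, 44 mm across, 25 mm tall, the same as on the capped bottles. Origin: centre of its underside. It lies nearer the robot than the bottles.
- large_cap_top (a point): centre of the top of the large cap, 25 mm above the bench
- small_cap: loose ribbed white cap of another container, 24 mm across, 18 mm tall, lying flat nearer the robot than the bottles. Origin: centre of its underside. To be left alone.
- small_cap_top (a point): centre of the top of the small cap, 18 mm above the bench
- intercom: flat grey desk intercom, 100 by 100 by 30 mm, fixed to the bench on the robot's right (-y), with dark speaker slots in the half farther from the robot and the call button in the nearer half. Origin: centre of its underside, x along it from button to slots, z up.
- call_top (a point): centre of the top face of the call button, a round white button 30 mm across in a black housing on the intercom, 22 mm from its centre towards the robot; the top face stands 52 mm above the bench when up; press it straight down; the point moves down with the button
- call (a joint): travel of the call button in m: 0 up, 0.006 fully down; a spring of about 5 N at full travel brings it back; it counts as pressed beyond 0.0045
- tube_rack: orange tube rack, 200 by 80 by 75 mm, with capped tubes up to 115 mm high, fixed to the bench on the robot's left (+y). Origin: centre of its underside, long side along its x. To be left alone.
Not all that is in view belongs to the job. Several things have the shape of the intercom; the one meant has the colours described above.

How it is judged:
By the outcome, as a careful person would: the job done as asked, in the order asked, and still so for the second after the job is handed in, with the robot touching nothing.
It also fails if it takes over 51 s, if anything falls off the work surface, if the arm or the gripper's body presses on something with over 40 N, if the wrist force passes 120 N, or if a joint passes its speed limit or range.

## Robot

A 7-joint arm with a two-finger parallel gripper is mounted at the origin on the work surface. World frame = base frame: x ahead of the robot, y to its left, z up, the work surface at z = 0. Lengths are in mm, angles in rad, forces in N, time in s.
With the tool pointing down it reaches from about 425 to 950 mm from the base axis. Payload 4.7 kg.
Tool frame: the origin (TCP) lies between the finger pads, 19 mm behind the fingertips; this is the grasp point; z points along the fingers, y is the line along which they close (so a half turn about z gives the same grasp; the last joint's range is limited). The gripper opens to 85 mm and grips with 20 to 120 N. Pads are 22 mm wide; open, the fingers measure 114 mm over their backs; the gripper's body (76 mm by 85 mm) begins 54 mm behind the grasp point. The pads swing forward as they close: fully open they stand 13 mm farther back than shut.
Start: joints at [-1.348, 0.469, -0.049, 1.532, 0.024, 1.141, -0.082], TCP at [168.132, 653.741, 250.035] pointing down, gripper open.
Joint ranges: [-2.59, 2.59], [-0.33, 1.99], [-1.39, 1.29], [0.1, 2.45], [-1.04, 4.18], [0.21, 1.99], [-2.66, 2.66]. Speed limits (rad/s): [2.57, 2.57, 3.14, 3.14, 3.14, 3.14, 3.14].

## Interface

Orientations are given as a rotation vector (axis times angle).
In Python, from rig import ctrl gives the robot as it stands.
- The arm moves only by the shell command python3 -m handwheel 'ROWS' [FORCE]. ROWS is JSON, one flat list of numbers, 5 for each row, row after row: the shift along the world's x, y, z in mm, then the turn about the world's z in degrees, then the opening, from 0 (shut) to 1 (fully open). A call has 1 to 8 rows; each row is the pose to reach, as a shift and turn from the pose commanded when the call began; what a row does not reach only later rows make up. A row lasts 1/12 s, in which the tool goes at most 41.7 mm and 7.16 degrees, less where a joint would pass 70% of its speed; a pose out of reach is approached as far as the arm can. A call with a gripper value outside its range is refused whole. The fingers move at their own pace and stop on an object; FORCE is the grip in N (left out, the last holds). Time passes only in rows, so rows that repeat a pose let the fingers close. It gives the time, the measured TCP pose, the force, the opening and the grip force at its end, in the units of the state.
- ctrl.observe(): the state, without advancing time (a new reading comes with each control period).
- ctrl.snapshot(name): name is "scene" or "top" or "wrist"; returns (picture, depth): 480x640x3 uint8, red, green, blue; 480x640 float32, mm along the optical axis (not along the pixel's ray), 0 where there is no reading.
- ctrl.camera_info(name): a dict with "K" (3x3 intrinsics, pixels), "world_to_cam" (4x4, takes a point from world to camera coordinates); the wrist camera has in their place "tool_from_camera" (4x4, takes a point from camera to tool coordinates, whose origin is the TCP and whose axes are the flange's). Camera axes: x right, y down, z forward; pixel columns grow to the right and rows downward; lengths in mm; the calibration is good to about 2 mm. The wrist camera is an equidistant fisheye: a pixel r from the principal point sees the ray r / f radians off the axis. A picture is of the moment at which its call begins: read the wrist's pose just before it. camera_info takes no time and is no camera call.
- ctrl.job_done(): hands the job in; it is judged then, once.
Trained networks look in the newest picture that a camera, given by its name, has taken for a name from the list of things; names that differ only in an ending like _2 or _b are one class to them, and where a whole thing is asked for, a point or a joint stands for the part that bears it (a point fixed in the world has none). Each returns a list of dicts, best first, with "conf" (0 to 1); they miss things now and then, are a little off and sometimes report something else, mostly with a low value. They report only what shows in the picture. A call takes as long as a camera call. They do not tell look-alikes from the thing itself.
- ctrl.recognise(camera, label): "rect" ([left, top, right, bottom] in pixels, round what is visible of it).
- ctrl.masks_of(camera, label): "pixels" (480x640 bool, what is visible of it) and "rect" ([left, top, right, bottom] in pixels, round what is visible of it).
The state is a dict: "t": time; "joint_pos": joint angles; "dq": joint speeds; "effort": joint torques, N m; "eef_pos": TCP position; "tool_rot": TCP orientation; "ft_force": force on the tool from outside, world axes, zero at the start; "wrist_torque": the same for the moment, N m; "grip_width": finger opening in mm; "gripper_force": force on a finger pad.
Only numpy, scipy, OpenCV 4.12 (cv2) and the standard library are available. Lean on these libraries where they do the work, as an engineer would, in place of code of your own. Each camera call takes 0.05 s, during which the arm holds its last target. There are 200 camera calls.

## Working session

There is one attempt and no reset: what is moved stays moved. The work goes in short steps, Python scripts to look and compute and a shell command to move; the robot and the scene stay as the last step left them, time stands still between calls to the robot, and variables do not carry over. Pictures are saved under pics/ and viewed, at most 10 in all, crops included, and the job is handed in when it is done.

```bash
mkdir -p pics
cat > h.py <<'E'
import numpy as np,cv2
from rig import ctrl
def pts(name,depth):
    c=ctrl.camera_info(name);K=np.array(c["K"]);T=np.linalg.inv(np.array(c["world_to_cam"]))
    v,u=np.mgrid[:480,:640]
    P=np.stack([(u-K[0,2])/K[0,0]*depth,(v-K[1,2])/K[1,1]*depth,depth],-1)
    return P@T[:3,:3].T+T[:3,3]
E
python3 - <<'E'
from h import *
for n in ["top","scene"]:
    im,d=ctrl.snapshot(n);cv2.imwrite(f"pics/{n}.png",im[:,:,::-1]);P=pts(n,d)
    np.savez(f"{n}.npz",P=P,d=d,im=im)
    for l in ["open_bottle","capped_bottle_a","large_cap","small_cap","intercom","call_top","tube_rack"]:
        for r in ctrl.masks_of(n,l):
            m=r["pixels"]&(d>0)
            if m.sum()<5: continue
            Q=P[m];z=np.percentile(Q[:,2],95);t=Q[Q[:,2]>z-8]
            print(n,l,round(r["conf"],2),np.round(r["rect"]).astype(int),"topz",z.round(),"ctr",((t.max(0)+t.min(0))/2).round(),"ext",np.ptp(t,axis=0).round())
print(ctrl.observe())
E
```

```text
top open_bottle 0.57 [290 145 312 180] topz 116.0 ctr [662. -17. 114.] ext [37. 37. 13.]
top capped_bottle_a 0.92 [338 158 367 192] topz 123.0 ctr [ 633. -131.  121.] ext [44. 43. 11.]
top capped_bottle_a 0.88 [215 141 246 180] topz 124.0 ctr [656. 132. 122.] ext [44. 43. 12.]
top large_cap 0.79 [310 248 334 272] topz 29.0 ctr [453. -57.  27.] ext [42. 41. 11.]
top small_cap 0.57 [235 253 249 264] topz 22.0 ctr [453. 112.  20.] ext [24. 24. 11.]
top small_cap 0.31 [436 252 449 263] topz 55.0 ctr [ 451. -314.   53.] ext [26. 25. 12.]
top intercom 0.9 [369 298 426 354] topz 51.0 ctr [ 285. -213.   50.] ext [43. 44. 14.]
top intercom 0.77 [416 228 462 269] topz 51.0 ctr [ 451. -315.   51.] ext [41. 45. 16.]
top intercom 0.75 [409 156 458 203] topz 51.0 ctr [ 608. -307.   50.] ext [44. 44. 15.]
top intercom 0.58 [476 184 536 231] topz 50.0 ctr [ 541. -469.   50.] ext [44. 41. 15.]
top intercom 0.53 [339 154 366 190] topz 123.0 ctr [ 633. -131.  121.] ext [44. 43. 11.]
top call_top 0.67 [437 250 450 267] topz 55.0 ctr [ 450. -314.   53.] ext [26. 25. 12.]
top call_top 0.67 [392 334 403 34
[... 1596 characters left out ...]
't': 0.8, 'joint_pos': array([-1.34792688,  0.46854766, -0.04859864,  1.53249093,  0.02408973,
        1.14097772, -0.08231364]), 'dq': array([ 0.00083311,  0.00123354,  0.00083585,  0.00077411,  0.00109802,
        0.00027822, -0.0010508 ]), 'effort': array([ 1.45307795e-04, -5.10103834e+01, -4.65027045e-02, -2.38007998e+01,
        1.08955364e-02,  7.94108546e-04, -4.66359069e-06]), 'eef_pos': array([168.11487667, 653.75624976, 250.07400663]), 'tool_rot': array([-3.94445306e-01, -3.11669866e+00, -2.57714036e-04]), 'ft_force': array([-0.07162951, -0.68151238, -0.17283922]), 'wrist_torque': array([ 0.00598395, -0.04554837, -0.02534354]), 'gripper_force': 0.0, 'grip_width': 85.55231145902437}
```

```bash
python3 -c "
import cv2
a=cv2.imread('pics/top.png')[110:370,200:560]
cv2.imwrite('pics/topc.png',cv2.resize(a,(792,572),interpolation=cv2.INTER_CUBIC))"
```

```text
(no output)
```

View pics/topc.png

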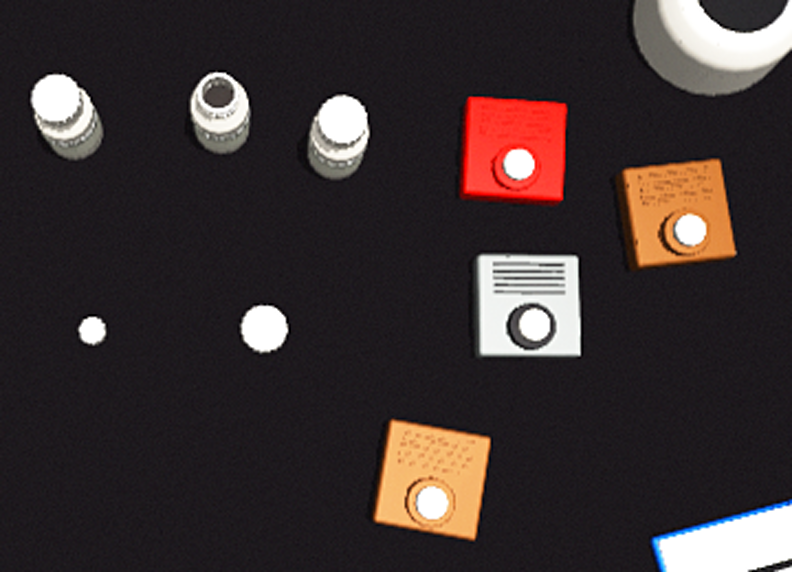

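View pics/scene.png

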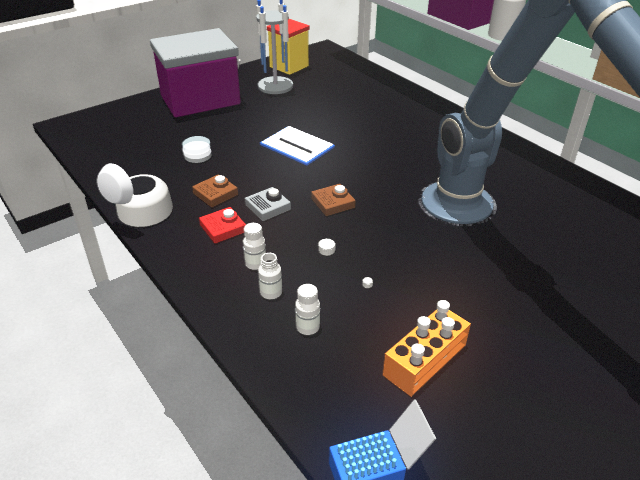

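The top view shows the three bottles at about crop (57,100), (219,95) and (343,120), with the middle one open. The grey intercom with dark slots is at (528,305), and its button is at (533,325). The large cap is at (264,328) and the small cap at (92,330). The scene view agrees.

The depth readings match: button (451,-314), mouth (662,-17), large cap (453,-56).

```bash
python3 -m handwheel '[16,-27,0,0,0, 32,-54,0,0,0, 48,-81,0,0,0, 65,-108,0,0,0, 81,-135,0,0,0, 97,-162,0,0,0, 114,-189,0,0,0, 130,-216,0,0,0]'
```

```text
t: 1.47
eef_pos: [298.9, 436.3, 250.3]
tool_rot: [0.395, 3.116, 0.001]
ft_force: [0.4, 0.1, 0.2]
grip_width: -0.0
gripper_force: 0.0
```

```bash
python3 -m handwheel '[16,-27,0,0,0, 32,-54,0,0,0, 48,-81,0,0,0, 65,-108,0,0,0, 81,-135,0,0,0, 97,-162,0,0,0, 114,-189,0,0,0, 130,-216,0,0,0]' && python3 -m handwheel '[16,-27,0,0,0, 32,-54,0,0,0, 48,-81,0,0,0, 65,-108,0,0,0, 81,-135,0,0,0, 97,-162,0,0,0, 114,-189,0,0,0, 130,-216,0,0,0]' && python3 -m handwheel '[-10,-33,0,0,0, -20,-66,0,0,0, -30,-99,0,0,0, -41,-132,0,0,0, -52,-165,0,0,0, -63,-198,0,0,0, -73,-231,0,0,0, -84,-264,0,0,0]'
```

```text
t: 2.13
eef_pos: [428.9, 220.3, 250.4]
tool_rot: [0.394, 3.116, 0.001]
ft_force: [-0.2, 0.4, -0.6]
grip_width: -0.1
gripper_force: 0.0
t: 2.8
eef_pos: [558.9, 4.4, 250.3]
tool_rot: [0.394, 3.116, 0.001]
ft_force: [1.2, 0.2, -0.3]
grip_width: 0.1
gripper_force: 0.0
t: 3.47
eef_pos: [473.6, -259.7, 250.4]
tool_rot: [0.394, 3.116, 0.0]
ft_force: [0.8, -0.0, 0.6]
grip_width: -0.3
gripper_force: 0.0
```

```bash
python3 -m handwheel '[-11,-27,0,0,0, -22,-54,0,0,0, -22,-54,-40,0,0, -22,-54,-80,0,0, -22,-54,-120,0,0, -22,-54,-150,0,0, -22,-54,-165,0,0, -22,-54,-165,0,0]'
python3 - <<'E'
from h import *
im,d=ctrl.snapshot("scene");P=pts("scene",d)
cv2.imwrite("pics/press.png",cv2.resize(im[150:270,200:360,::-1],(800,600),interpolation=cv2.INTER_CUBIC))
E
```

```text
t: 4.13
eef_pos: [450.0, -310.7, 81.5]
tool_rot: [-0.393, -3.11, -0.004]
ft_force: [-0.4, 0.5, 0.3]
grip_width: -0.0
gripper_force: 0.0
```

View pics/press.png

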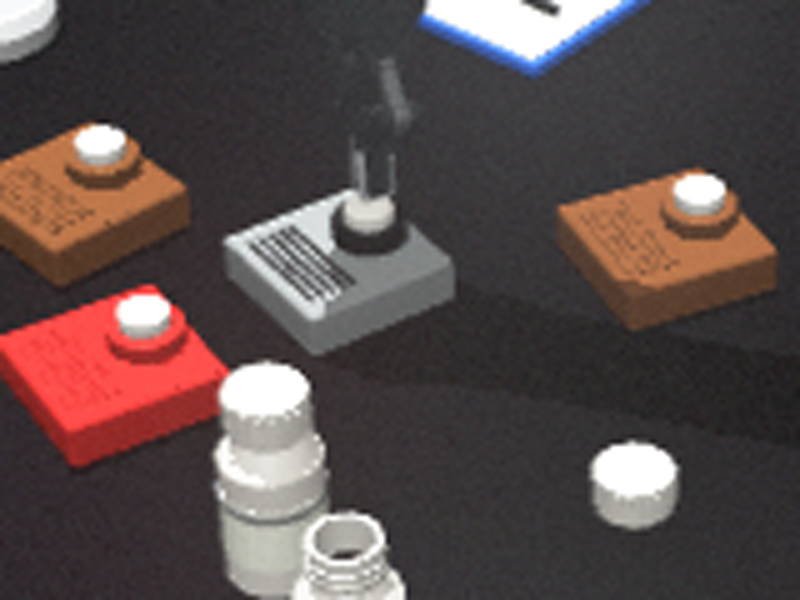

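The fingertips are just over the white button of the grey intercom, at crop (370,205). Next I press in small steps.

```bash
python3 -m handwheel '[0,-1,-8,0,0, 0,-2,-12,0,0, 0,-2,-15,0,0, 0,-2,-17,0,0, 0,-2,-19,0,0, 0,-2,-20,0,0, 0,-2,-20,0,0, 0,-2,-20,0,0]'
```

```text
t: 4.85
eef_pos: [452.8, -314.8, 65.7]
tool_rot: [0.394, 3.115, -0.001]
ft_force: [0.7, -0.9, 5.4]
grip_width: -0.0
gripper_force: 2.1
```

```bash
python3 -m handwheel '[0,0,-1,0,0, 0,0,-2,0,0, 0,0,-2,0,0, 0,0,-2,0,0]' && python3 -m handwheel '[0,0,4,0,0, 0,0,12,0,0, 0,0,40,0,0, 0,0,80,0,0, 0,0,120,0,0, 0,0,160,0,0, 0,0,190,0,0, 0,0,190,0,0]'
```

```text
t: 5.18
eef_pos: [452.9, -314.9, 64.6]
tool_rot: [0.395, 3.115, -0.0]
ft_force: [-2.4, 0.5, 13.6]
grip_width: -0.2
gripper_force: 7.2
t: 5.85
eef_pos: [454.2, -315.9, 259.2]
tool_rot: [0.393, 3.107, -0.004]
ft_force: [0.2, -0.5, -0.1]
grip_width: 0.1
gripper_force: 0.0
```

The button reached its stop (13.6 N) and is released. Next is the open mouth, going round the capped bottle.

```bash
python3 -m handwheel '[11,36,0,0,0, 22,72,0,0,0, 33,108,0,0,0, 44,144,0,0,0, 55,180,0,0,0, 66,216,0,0,0, 77,254,0,0,0, 77,254,0,0,0]' && python3 -m handwheel '[33,11,0,0,0, 66,22,0,0,0, 99,33,0,0,0, 132,45,0,0,0, 132,45,-30,0,0, 132,45,-60,0,0, 132,45,-70,0,0, 132,45,-70,0,0]'
python3 - <<'E'
from h import *
s=ctrl.observe();print(s["eef_pos"])
im,d=ctrl.snapshot("wrist");cv2.imwrite("pics/w1.png",im[:,:,::-1])
im,d=ctrl.snapshot("scene");cv2.imwrite("pics/s1.png",cv2.resize(im[190:340,190:390,::-1],(800,600),interpolation=cv2.INTER_CUBIC))
c=ctrl.camera_info("wrist");print(c)
E
```

```text
t: 6.52
eef_pos: [530.1, -50.3, 251.6]
tool_rot: [-0.373, -3.116, -0.007]
ft_force: [0.7, 1.9, -0.2]
grip_width: 0.1
gripper_force: 0.0
t: 7.18
eef_pos: [658.1, -15.1, 178.7]
tool_rot: [-0.393, -3.107, 0.002]
ft_force: [-0.0, 0.6, -0.1]
grip_width: -0.0
gripper_force: 0.0
[658.05046956 -15.12459071 178.70891019]
{'K': array([[371.64829954,   0.        , 319.41284008],
       [  0.        , 371.64829954, 240.00829709],
       [  0.        ,   0.        ,   1.        ]]), 'tool_from_camera': array([[ 6.20027938e-04, -9.56587876e-01, -2.91443393e-01,
         7.44486202e+01],
       [ 9.99999596e-01,  4.03431858e-04,  8.03276621e-04,
        -1.50328074e-01],
       [-6.50827127e-04, -2.91443773e-01,  9.56587740e-01,
        -1.22592895e+02],
       [ 0.00000000e+00,  0.00000000e+00,  0.00000000e+00,
         1.00000000e+00]])}
```

View pics/w1.png

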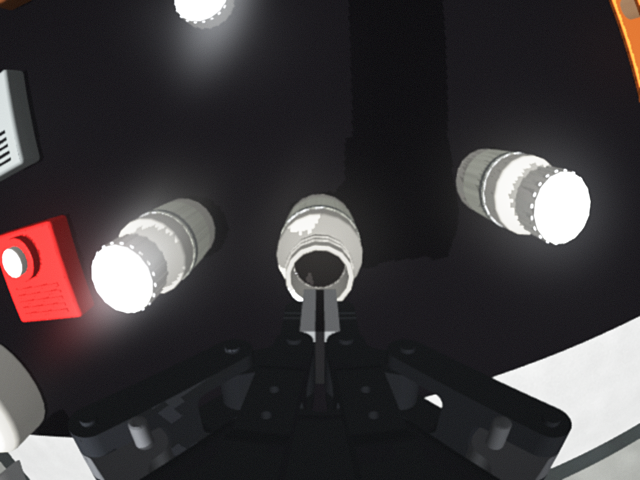

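View pics/s1.png

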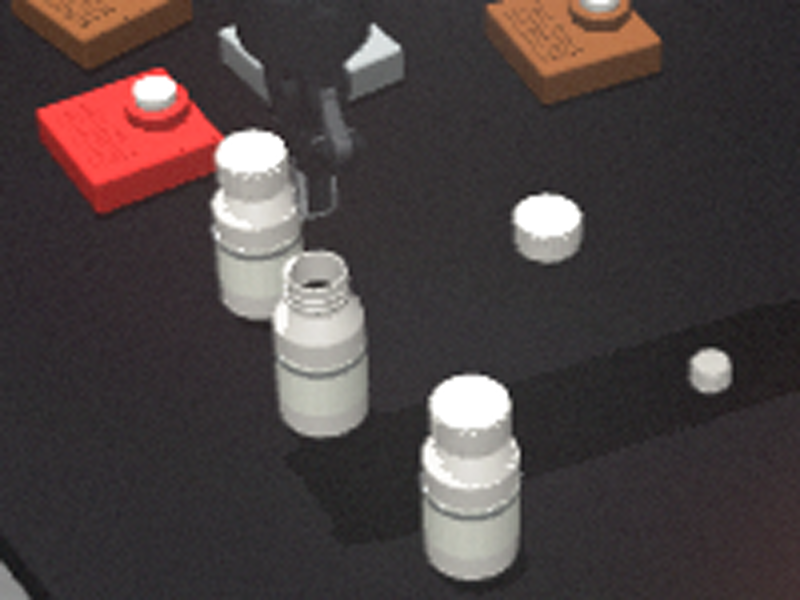

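The wrist view shows the open mouth at (320,268) straight below the fingertips, and the scene view shows the tips over the open neck at (317,212). I lower to about 25 mm over the rim and hold.

```bash
python3 -m handwheel '[0,0,-12,0,0, 0,0,-22,0,0, 0,0,-24,0,0, 0,0,-24,0,0, 0,0,-24,0,0, 0,0,-24,0,0, 0,0,-24,0,0, 0,0,-24,0,0]' && for i in 1 2 3 4; do python3 -m handwheel '[0,0,0,0,0, 0,0,0,0,0, 0,0,0,0,0, 0,0,0,0,0, 0,0,0,0,0, 0,0,0,0,0, 0,0,0,0,0, 0,0,0,0,0]'|head -2; done
```

```text
t: 7.95
eef_pos: [661.4, -15.3, 159.4]
tool_rot: [0.394, 3.116, 0.0]
ft_force: [-0.4, -0.7, -0.8]
grip_width: -0.0
gripper_force: 0.0
t: 8.62
eef_pos: [661.1, -15.2, 159.0]
t: 9.28
eef_pos: [661.1, -15.3, 159.0]
t: 9.95
eef_pos: [661.1, -15.3, 159.0]
t: 10.62
eef_pos: [661.1, -15.3, 159.0]
```

```bash
python3 -m handwheel '[0,0,30,0,0, 0,0,60,0,0, -35,-7,60,0,0, -70,-14,60,0,0, -105,-20,60,0,0, -140,-27,60,0,0, -175,-34,60,0,0, -208,-41,60,0,0]' && python3 -m handwheel '[0,0,-30,0,0, 0,0,-60,0,0, 0,0,-90,0,0, 0,0,-120,0,0, 0,0,-135,0,0, 0,0,-145,0,0, 0,0,-148,0,0, 0,0,-148,0,0]' && for i in 1 2 3 4; do python3 -m handwheel '[0,0,0,0,0, 0,0,0,0,0, 0,0,0,0,0, 0,0,0,0,0, 0,0,0,0,0, 0,0,0,0,0, 0,0,0,0,0, 0,0,0,0,0]'|head -2; done
python3 - <<'E'
from h import *
im,d=ctrl.snapshot("scene");cv2.imwrite("pics/s2.png",cv2.resize(im[150:345,170:430,::-1],(800,600),interpolation=cv2.INTER_CUBIC))
E
```

```text
t: 11.28
eef_pos: [451.1, -56.6, 219.0]
tool_rot: [-0.395, -3.117, -0.0]
ft_force: [0.6, -0.7, 0.9]
grip_width: 0.3
gripper_force: 0.0
t: 11.95
eef_pos: [453.3, -56.3, 70.9]
tool_rot: [-0.395, -3.116, 0.0]
ft_force: [-0.0, -0.7, 0.9]
grip_width: 0.2
gripper_force: 0.0
t: 12.62
eef_pos: [453.2, -56.2, 71.1]
t: 13.28
eef_pos: [453.1, -56.2, 71.0]
t: 13.95
eef_pos: [453.1, -56.3, 71.1]
t: 14.62
eef_pos: [453.1, -56.2, 71.0]
```

View pics/s2.png

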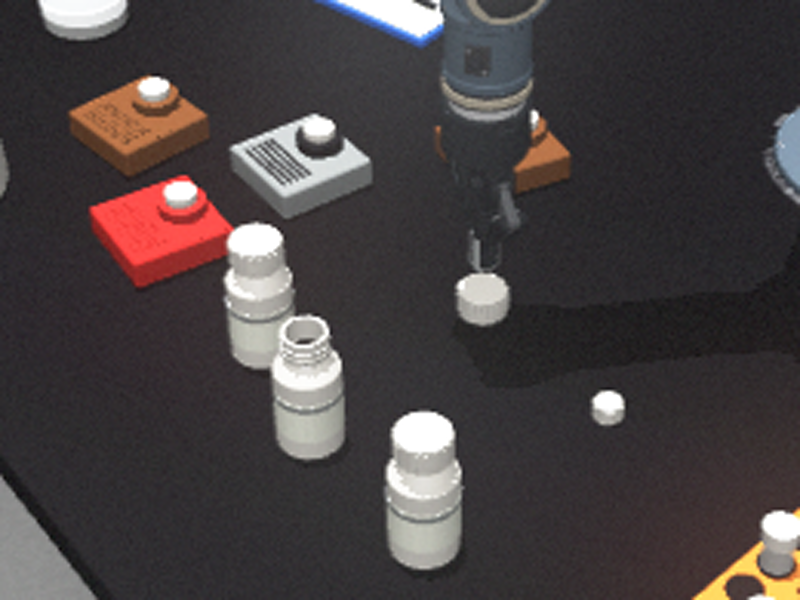

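The fingertips hang just above the large cap at (483,290). The button is up again and nothing has moved.

```bash
python3 -c "
from rig import ctrl
print(ctrl.job_done())"
```

```text
the job is handed in; nothing more can be done
None
```

I pressed the call button to its stop and let it come back up, pointed about 25 mm above the open bottle's mouth for over 2.5 s, then did the same over the large cap. The job is handed in with the arm still pointing at the cap and touching nothing, about 15 s in; the hand-in gave no verdict.

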